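Set the tube-expander heads in the holder in order of size

ROBOT

A 6-joint arm with a two-finger parallel gripper is mounted at the origin on the work surface. World frame = base frame: x ahead of the robot, y to its left, z up, the work surface at z = 0. Lengths are in m, angles in rad, forces in N, time in s.
With the tool pointing down it reaches from about 0.325 to 0.9 m from the base axis. Payload 3.5 kg.
Tool frame: the origin (TCP) lies on the centre line of the jaws, within the pads' length; the fingertips stand ctrl.nose_length ahead of it and the grasp point (between the pads) lies 6 mm ahead of it (ctrl.nose_length is the distance from the TCP to the fingertips, in m); z points along the fingers, y is the line along which they close (so a half turn about z gives the same grasp; the last joint's range is limited). The gripper opens to 85 mm and grips with 20 to 120 N. Pads are 22 mm wide; open, the fingers measure 114 mm over their backs; the gripper's body (76 mm by 85 mm) begins 54 mm behind the grasp point. The pads swing forward as they close: fully open they stand 13 mm farther back than shut.
Start: joints at [-1.438, 0.276, -0.026, 1.268, 0, 1.467], TCP at [0.146, -0.608, 0.256] pointing down, gripper open.
Joint ranges: [-3.12, 3.12], [-0.85, 1.88], [-1.08, 1.24], [-1.95, 2.15], [-1.57, 1.53], [-3.14, 3.14]. Speed limits (rad/s): [2.57, 2.57, 3.14, 3.14, 3.14, 3.14].

INTERFACE

Orientations are given as a rotation vector (axis times angle).
In Python, from plant import ctrl gives the robot as it stands.
- The arm moves only by the shell command python3 -m inch 'ROWS' [OPENING]. ROWS is JSON, one flat list of numbers, 4 for each row, row after row: the shift along the tool's x, y, z normalised to -1 to 1, where 1 is 0.04 m, then the turn about the tool's z normalised to -1 to 1, where 1 is 180 degrees. In form: [tx, ty, tz, spin, tx, ty, tz, spin, ...]. A call has 1 to 8 rows; each row shifts and turns the commanded pose from where the row before left it, along the tool's axes as they then stand; what a row does not reach is not made up. A row lasts 1/10 s, in which the tool goes at most 50 mm and 8.59 degrees, less where a joint would pass 70% of its speed; a pose out of reach is approached as far as the arm can. A call with a number of a shift or a turn outside -1 to 1 is refused whole. A call with a gripper value outside its range is refused whole. OPENING is the opening, from -1 (shut) to 1 (fully open), set as the call begins (- or left out, the last holds). The fingers move at their own pace and stop on an object; the grip force is fixed at half the most. Time passes only in rows, so rows that do not move let the fingers close. It gives the time, the measured TCP pose, the force, the opening and the grip force at its end, in the units of the state.
- ctrl.observe(): the state, without advancing time (a new reading comes with each control period).
- ctrl.get_image(name): name is "scene" or "top" or "wrist"; returns (picture, depth): 480x640x3 uint8, blue, green, red; 480x640 float32, m along the optical axis (not along the pixel's ray), 0 where there is no reading.
- ctrl.camera_params(name): a dict with "camera_matrix" (3x3 intrinsics, pixels), "rvec" (rotation vector, rad) and "tvec" (3), from world to camera coordinates, as OpenCV has them. Camera axes: x right, y down, z forward; pixel columns grow to the right and rows downward; lengths in m; the calibration is good to about 2 mm. A picture is of the moment at which its call begins: read the wrist's pose just before it. camera_params takes no time and is no camera call; for the wrist camera it gives the pose at the moment of the call.
- ctrl.finish_job(): hands the job in; it is judged then, once.
The state is a dict: "time": time; "joint_pos": joint angles; "joint_velocities": joint speeds; "tau": joint torques, N m; "position": TCP position; "tool_rot": TCP orientation; "ft_force": force on the tool from outside, world axes, zero at the start; "torque": the same for the moment, N m; "finger_gap": opening from 0.0 (shut) to 1.0 (fully open); "finger_force": force on a finger pad.
Only numpy, scipy, OpenCV 4.12 (cv2) and the standard library are available. Lean on these libraries where they do the work, as an engineer would, in place of code of your own. Each camera call takes 0.05 s, during which the arm holds its last target. There are 200 camera calls.

TASK

Stand the four tube-expander heads in the four dishes of the holder rail in order of jaw diameter: the smallest in the end dish on the side where the red-handled expander tool lies, then each larger one in turn, the largest at the other end. Each must stand upright on its collar, flat on the floor of its own dish, and be let go. Set them down, do not drop them, and do not knock any over.

Things in the scene. Friction and masses are not known exactly. Their poses are not given: they have to be found in the camera images.
- head_12: Tube-expander head, smallest of four, upright, 56 mm tall: black knurled collar at the foot (40 mm diameter, 18 mm high), dark neck up to 24 mm, then bright steel slotted jaws, an upright cylinder 12 mm in diameter from 24 mm to the top. All have the same collar; the jaws differ. Loose, about 120 g. Origin: centre of the underside; z up.
- head_22: Tube-expander head, second smallest of four, upright, 60 mm tall: black knurled collar at the foot (40 mm diameter, 18 mm high), dark neck up to 24 mm, then bright steel slotted jaws, an upright cylinder 22 mm in diameter from 24 mm to the top. All have the same collar; the jaws differ. Loose, about 160 g. Origin: centre of the underside; z up.
- head_32: Tube-expander head, second largest of four, upright, 64 mm tall: black knurled collar at the foot (40 mm diameter, 18 mm high), dark neck up to 24 mm, then bright steel slotted jaws, an upright cylinder 32 mm in diameter from 24 mm to the top. All have the same collar; the jaws differ. Loose, about 220 g. Origin: centre of the underside; z up.
- head_42: Tube-expander head, largest of four, upright, 68 mm tall: black knurled collar at the foot (40 mm diameter, 18 mm high), dark neck up to 24 mm, then bright steel slotted jaws, an upright cylinder 42 mm in diameter from 24 mm to the top. All have the same collar; the jaws differ. Loose, about 300 g. Origin: centre of the underside; z up.
- cup_a: One of the four dishes on the holder rail, all alike: round, black plastic, red floor; 64 mm outside, 56 mm inside diameter, floor 4 mm thick, rim 12 mm above its underside. Fixed. The letter says nothing about the order: read its place in the row. Origin: centre of the underside, 10 mm above the bench, so its floor is 14 mm above the bench.
- cup_b: One of the four dishes on the holder rail, all alike: round, black plastic, red floor; 64 mm outside, 56 mm inside diameter, floor 4 mm thick, rim 12 mm above its underside. Fixed. The letter says nothing about the order: read its place in the row. Origin: centre of the underside, 10 mm above the bench, so its floor is 14 mm above the bench.
- cup_c: One of the four dishes on the holder rail, all alike: round, black plastic, red floor; 64 mm outside, 56 mm inside diameter, floor 4 mm thick, rim 12 mm above its underside. Fixed. The letter says nothing about the order: read its place in the row. Origin: centre of the underside, 10 mm above the bench, so its floor is 14 mm above the bench.
- cup_d: One of the four dishes on the holder rail, all alike: round, black plastic, red floor; 64 mm outside, 56 mm inside diameter, floor 4 mm thick, rim 12 mm above its underside. Fixed. The letter says nothing about the order: read its place in the row. Origin: centre of the underside, 10 mm above the bench, so its floor is 14 mm above the bench.
- rail: Holder rail: shallow aluminium channel, 330 mm long (its own y axis, which points roughly to the robot's left), 84 mm wide (its x axis), floor 10 mm and lips 16 mm high, carrying the four dishes in a row along its length, about 76 mm apart. Fixed. Origin: centre of the underside.
- expander: Hand tube expander, the plier-like tool that the heads belong to: aluminium body, threaded steel nose towards the robot, two red handles away from it; 320 mm long, 92 mm wide, 36 mm high. It lies on the bench off the left or off the right end of the rail (a yellow pipe wrench lies off the other). Loose. Origin: under its nose, at bench height; x along the tool towards the handles.
Mind the look-alikes: they are no part of the job. What is shaped like the head_32 but pink or purple is not meant.

How it is judged:
At the end, for the whole second after the job is handed in: All four heads stand in the rail's dishes, one in each, smallest jaw diameter at the end on the expander's side and growing dish by dish to the largest at the other end; each within 11 mm of its dish's centre, collar down on the dish floor (within 4 mm), upright within 0.12 rad, and at rest (((horizontal distance between head_12 and cup_a below 0.011 m and z of head_12 in the frame of cup_a between 0 and 0.008 m) or (horizontal distance between head_12 and cup_b below 0.011 m and z of head_12 in the frame of cup_b between 0 and 0.008 m) or (horizontal distance between head_12 and cup_c below 0.011 m and z of head_12 in the frame of cup_c between 0 and 0.008 m) or (horizontal distance between head_12 and cup_d below 0.011 m and z of head_12 in the frame of cup_d between 0 and 0.008 m)) and angle between each of head_12, head_22, head_32, head_42's own z axis and vertical below 0.12 rad and linear speed of each of head_12, head_22, head_32, head_42 below 0.02 m/s and angular speed of each of head_12, head_22, head_32, head_42 below 0.3 rad/s and ((horizontal distance between head_22 and cup_a below 0.011 m and z of head_22 in the frame of cup_a between 0 and 0.008 m) or (horizontal distance between head_22 and cup_b below 0.011 m and z of head_22 in the frame of cup_b between 0 and 0.008 m) or (horizontal distance between head_22 and cup_c below 0.011 m and z of head_22 in the frame of cup_c between 0 and 0.008 m) or (horizontal distance between head_22 and cup_d below 0.011 m and z of head_22 in the frame of cup_d between 0 and 0.008 m)) and ((horizontal distance between head_32 and cup_a below 0.011 m and z of head_32 in the frame of cup_a between 0 and 0.008 m) or (horizontal distance between head_32 and cup_b below 0.011 m and z of head_32 in the frame of cup_b between 0 and 0.008 m) or (horizontal distance between head_32 and cup_c below 0.011 m and z of head_32 in the frame of cup_c between 0 and 0.008 m) or (horizontal distance between head_32 and cup_d below 0.011 m and z of head_32 in the frame of cup_d between 0 and 0.008 m)) and ((horizontal distance between head_42 and cup_a below 0.011 m and z of head_42 in the frame of cup_a between 0 and 0.008 m) or (horizontal distance between head_42 and cup_b below 0.011 m and z of head_42 in the frame of cup_b between 0 and 0.008 m) or (horizontal distance between head_42 and cup_c below 0.011 m and z of head_42 in the frame of cup_c between 0 and 0.008 m) or (horizontal distance between head_42 and cup_d below 0.011 m and z of head_42 in the frame of cup_d between 0 and 0.008 m)) and ((y of expander in the frame of rail above 0 m and y of head_12 in the frame of rail between 0.089 and 0.139 m and y of head_22 in the frame of rail between 0.013 and 0.063 m and y of head_32 in the frame of rail between -0.063 and -0.013 m and y of head_42 in the frame of rail between -0.139 and -0.089 m) or (y of expander in the frame of rail below 0 m and y of head_12 in the frame of rail between -0.139 and -0.089 m and y of head_22 in the frame of rail between -0.063 and -0.013 m and y of head_32 in the frame of rail between 0.013 and 0.063 m and y of head_42 in the frame of rail between 0.089 and 0.139 m))); the robot touches nothing.
It fails at once if a head is knocked or tipped over (more than 1 rad from upright) (angle between any of head_12, head_22, head_32, head_42's own z axis and vertical above 1 rad).
It fails at once if a head is dropped or flung (faster than 0.7 m/s with no finger on it, a fall of about 25 mm) ((linear speed of head_12 above 0.7 m/s and contact force between head_12 and the fingers below 0.05 N) or (linear speed of head_22 above 0.7 m/s and contact force between head_22 and the fingers below 0.05 N) or (linear speed of head_32 above 0.7 m/s and contact force between head_32 and the fingers below 0.05 N) or (linear speed of head_42 above 0.7 m/s and contact force between head_42 and the fingers below 0.05 N)).
It also fails if it takes over 102 s, if anything falls off the work surface, if the arm or the gripper's body presses on something with over 40 N, if the wrist force passes 120 N, or if a joint passes its speed limit or range.

## Working session

There is one attempt and no reset: what is moved stays moved. The work goes in short steps, Python scripts to look and compute and a shell command to move; the robot and the scene stay as the last step left them, time stands still between calls to the robot, and variables do not carry over. Pictures are saved under pics/ and viewed, at most 14 in all, crops included, and the job is handed in when it is done.

```bash
ls; mkdir -p pics
python3 - <<'E'
from plant import ctrl
import cv2
s=ctrl.observe();print({k:s[k] for k in("time","position","tool_rot","finger_gap")},ctrl.nose_length)
for n in("top","scene"):
    im,d=ctrl.get_image(n);cv2.imwrite(f"pics/{n}0.png",im)
E
```

```text
pics
{'time': 0.0, 'position': array([ 0.1459235 , -0.60698252,  0.25516147]), 'tool_rot': array([-3.11757784e+00, -3.69292907e-01,  5.21216249e-05]), 'finger_gap': 1.0019972868021352} 0.025
```

View pics/top0.png

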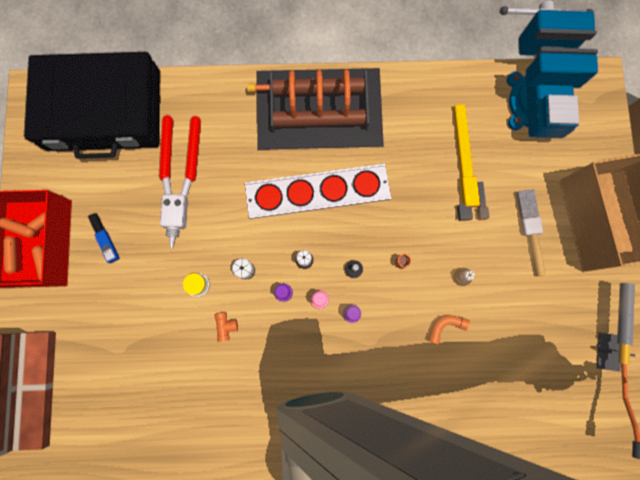

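View pics/scene0.png

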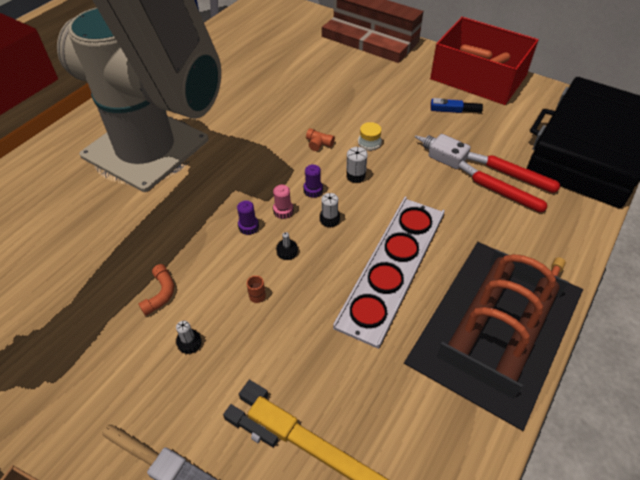

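The top view shows the expander on the left (+y) at (173,210), so the order runs left to right. The dishes are at about (268,197), (300,192), (333,188) and (366,183). The heads are 42 at (242,268), 32 at (304,259), 12 at (353,269) and 22 at (464,276). The purple and pink items are decoys.

```bash
cat > h.py <<'E'
import numpy as np,cv2
from plant import ctrl
def cloud(n):
    p=ctrl.camera_params(n);im,d=ctrl.get_image(n)
    K=np.array(p["camera_matrix"]);R=cv2.Rodrigues(np.array(p["rvec"],float))[0];t=np.array(p["tvec"],float).ravel()
    v,u=np.mgrid[:480,:640]
    c=np.stack([(u-K[0,2])/K[0,0]*d,(v-K[1,2])/K[1,1]*d,d],-1)
    w=(c-t)@R
    w[d==0]=np.nan
    return im,w
E
python3 - <<'E'
from h import *
np.set_printoptions(precision=4,suppress=True)
im,w=cloud("top");np.save("top.npy",w)
for n,(u,v),h in(("42",(242,268),.068),("32",(304,259),.064),("12",(353,269),.056),("22",(464,276),.060)):
    P=w[v-16:v+17,u-16:u+17].reshape(-1,3);P=P[np.isfinite(P[:,0])]
    T=P[P[:,2]>h-.012]; C=P[P[:,2]>.008]
    for Q in(T,C):
        c,r=cv2.minEnclosingCircle(Q[:,:2].astype(np.float32)) ;print(n,len(Q),np.median(Q,0),np.array(c),r,Q[:,2].max())
b,g,r=[im[...,i].astype(int) for i in range(3)]
m=((r>120)&(g<70)&(b<70)).astype(np.uint8)
k,l,st,ce=cv2.connectedComponentsWithStats(m)
for i in range(1,k):
    if st[i,4]>150 : print(st[i],ce[i],np.nanmean(w[l==i],0))
s=ctrl.camera_params("wrist");print(s)
E
```

```text
42 315 [0.444  0.1756 0.0688] [0.4444 0.1768] 0.0213445033878088 0.07488352577299992
42 367 [0.4423 0.1734 0.0684] [0.4384 0.1797] 0.02706252969801426 0.07488352577299992
32 175 [0.4632 0.0448 0.0652] [0.4642 0.0444] 0.01600557006895542 0.07013103074599474
32 258 [0.4603 0.043  0.0636] [0.4636 0.0442] 0.020362835377454758 0.07013103074599474
12 27 [ 0.4398 -0.0668  0.055 ] [ 0.4402 -0.067 ] 0.005817723460495472 0.060723592637641155
12 256 [ 0.4387 -0.0658  0.0194] [ 0.4402 -0.0669] 0.020605407655239105 0.060723592637641155
22 95 [ 0.4165 -0.3105  0.06  ] [ 0.4169 -0.3127] 0.012363536283373833 0.06570763176452521
22 290 [ 0.4147 -0.3058  0.0219] [ 0.4168 -0.3124] 0.021060511469841003 0.06570763176452521
[159 115  14  65 636] [165.6164 146.7484] [0.7353 0.3584 0.0245]
[186 116  15  65 621] [192.6651 148.0853] [0.7306 0.2959 0.0247]
[355 172  24  23 444] [366.2815 183.2027] [ 0.6388 -0.1039  0.0158]
[322 177  24  23 447] [333.4161 187.8322] [ 0.6297 -0.0274  0.0156]
[288 181  25  24 457] [299.8906 192.4048] [0.6208 0.0502 0.0159]
[257 185  24  24 456] [268.4496 196.7478] [0.6124 0.1228 0.0158]
[   0  190   71   97 4827] [ 38.0895 239.8796] [0.5228 0.6322 0.0356]
{'camera_matrix': array([[336.4307,   0.    , 314.2884],
       [  0.    , 336.4307, 239.5408],
       [  0.    ,   0.    ,   1.    ]]), 'rvec': array([-2.26  ,  1.7816,  0.2896]), 'tvec': array([-0.6241, -0.0413,  0.3805])}
```

```bash
cat >> h.py <<'E'
D=np.array([[.6124,.1228],[.6208,.0502],[.6297,-.0274],[.6388,-.1039]])
H={12:(.4402,-.067),22:(.4168,-.3125),32:(.464,.0443),42:(.4443,.1766)}
def go(x,y,z,yaw=97.):
    from scipy.spatial.transform import Rotation as Ro
    s=ctrl.observe();R=Ro.from_rotvec(s["tool_rot"]).as_matrix()
    d=R.T@(np.array([x,y,z])-s["position"])
    a=np.degrees(np.arctan2(R[1,0],R[0,0]))
    print("t",round(s["time"],2),"pos",s["position"].round(4),"yaw",a.round(2),"tilt",R[2,2].round(4),"gap",round(s["finger_gap"],3),"units",(d/.04).round(3),"spin",round((a-yaw)/180,4))
E
python3 -m inch '[0,0,0,-0.046,0,0,0,-0.046,0,0,0,-0.046,0,0,0,-0.046,0,0,0,-0.046]' 1
python3 -m inch '[0,0,0,-0.046,0,0,0,-0.046,0,0,0,-0.046,0,0,0,-0.046,0,0,0,-0.046,0,0,0,0,0,0,0,0]'
python3 -c "
from h import *
go(*H[22],.16)"
```

```text
time: 0.65
position: [0.146, -0.6074, 0.2558]
tool_rot: [-2.783, -1.456, -0.001]
ft_force: [-0.2, -0.9, -0.3]
finger_gap: 1.002
finger_force: 0.0
time: 1.35
position: [0.146, -0.6075, 0.256]
tool_rot: [-2.099, -2.337, -0.001]
ft_force: [-0.4, 0.7, -0.4]
finger_gap: 1.001
finger_force: 0.0
t 1.35 pos [ 0.146  -0.6075  0.256 ] yaw 96.14 tilt -1.0 gap 1.001 units [6.608 7.521 2.404] spin -0.0048
```

```bash
python3 -m inch '[0.55,0.6,0.2,-0.005,0.55,0.6,0.2,0,0.55,0.6,0.2,0,0.55,0.6,0.2,0,0.55,0.6,0.2,0,0.55,0.6,0.2,0]' >/dev/null
python3 -m inch '[0.55,0.6,0.2,0,0.55,0.6,0.2,0,0.55,0.6,0.2,0,0.5,0.6,0.2,0,0.5,0.6,0.2,0,0,0,0,0,0,0,0,0]' >/dev/null
python3 - <<'E'
from h import *
go(*H[22],.052)
im,w=cloud("wrist");cv2.imwrite("pics/w1.png",im)
m=(w[...,2]>.052)&(w[...,2]<.072)&(np.hypot(w[...,0]-.417,w[...,1]+.312)<.03)
Q=w[m];print(len(Q),cv2.minEnclosingCircle(Q[:,:2].astype(np.float32)) if len(Q) else 0)
E
```

```text
t 2.65 pos [ 0.3786 -0.3383  0.1682] yaw 97.21 tilt -1.0 gap 1.001 units [0.521 1.032 2.903] spin 0.0012
790 ((0.41542884707450867, -0.31320950388908386), 0.011411000974476337)
```

View pics/w1.png

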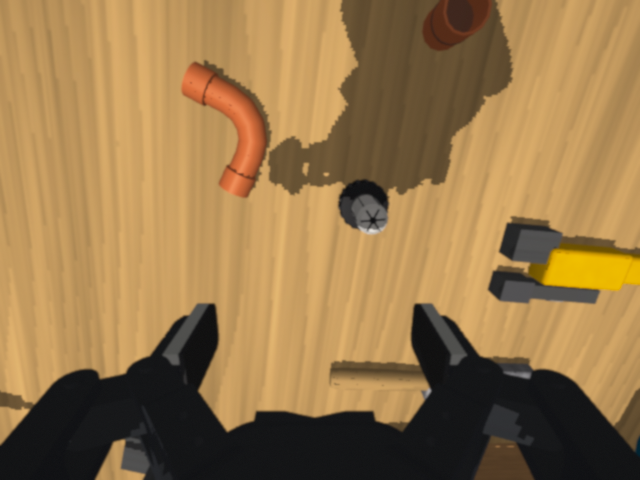

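The wrist view shows head_22 upright at (370,215). It sits clear of the fingers and agrees with the top view within 2 mm.

```bash
python3 -m inch '[0.25,0.5,0,0.001,0.25,0.5,0,0,0,0,0,0,0,0,0.5,0,0,0,0.5,0,0,0,0.5,0,0,0,0.5,0,0,0,0,0]' >/dev/null
python3 -c "
from h import *
go(.416,-.3127,.052)"
```

```text
t 3.5 pos [ 0.4129 -0.3135  0.086 ] yaw 96.89 tilt -1.0 gap 1.002 units [0.007 0.081 0.85 ] spin -0.0006
```

```bash
python3 -m inch '[0,0.08,0.2,0,0,0,0.3,0,0,0,0.3,0,0,0,0,0,0,0,0,0]' >/dev/null
python3 -m inch '[0,0,0,0,0,0,0,0,0,0,0,0,0,0,0,0,0,0,0,0,0,0,0,0,0,0,0,0,0,0,0,0]' -1
python3 -c "
from h import *
go(.416,-.3127,.16)"
```

```text
time: 4.8
position: [0.4188, -0.3138, 0.0566]
tool_rot: [2.081, 2.353, -0.001]
ft_force: [-2.0, 0.0, 3.2]
finger_gap: 0.236
finger_force: 58.7
t 4.8 pos [ 0.4188 -0.3138  0.0566] yaw 97.02 tilt -1.0 gap 0.236 units [ 0.034 -0.066 -2.584] spin 0.0001
```

```bash
python3 -m inch '[0,0,-0.3,0,0,0,-0.6,0,0,0,-0.6,0,0,0,-0.6,0,0,0,-0.5,0,0,0,0,0,0,0,0,0]'
python3 -c "
from h import *
go(*D[1],.16)"
```

```text
time: 5.5
position: [0.4189, -0.3135, 0.1603]
tool_rot: [2.081, 2.353, 0.0]
ft_force: [-0.2, -0.2, -1.8]
finger_gap: 0.233
finger_force: 58.9
t 5.5 pos [ 0.4189 -0.3135  0.1603] yaw 97.04 tilt -1.0 gap 0.233 units [8.406 6.122 0.009] spin 0.0002
```

```bash
python3 -m inch '[0.3,0.2,0,0,0.6,0.4,0,0,0.6,0.45,0,0,0.6,0.45,0,0,0.6,0.45,0,0,0.6,0.45,0,0,0.6,0.45,0,0,0.6,0.45,0,0]' >/dev/null
python3 -m inch '[0.6,0.45,0,0,0.6,0.45,0,0,0.6,0.45,0,0,0.6,0.45,0,0,0.6,0.45,0,0,0.6,0.45,0,0,0.3,0.2,0,0]' >/dev/null
python3 -m inch '[0,0,0,0,0,0,0,0,0,0,0,0]'
python3 -c "
from h import *
go(*D[1],.0706)"
```

```text
time: 7.3
position: [0.6228, 0.0496, 0.1596]
tool_rot: [-2.081, -2.352, 0.002]
ft_force: [-0.6, -0.7, -1.9]
finger_gap: 0.232
finger_force: 58.9
t 7.3 pos [0.6228 0.0496 0.1596] yaw 96.98 tilt -1.0 gap 0.232 units [ 0.022 -0.043  2.226] spin -0.0001
```

```bash
python3 -m inch '[0.02,-0.04,0.5,0,0,0,0.5,0,0,0,0.5,0,0,0,0.4,0,0,0,0,0,0,0,0,0]'
python3 -m inch '[0,0,0.1,0,0,0,0.1,0,0,0,0,0,0,0,0,0]'
python3 -c "
from h import *
go(*D[1],.0706)"
```

```text
time: 7.9
position: [0.6216, 0.05, 0.0844]
tool_rot: [-2.082, -2.352, 0.001]
ft_force: [0.1, 0.1, -0.8]
finger_gap: 0.238
finger_force: 59.0
time: 8.3
position: [0.6222, 0.0509, 0.0765]
tool_rot: [2.081, 2.353, 0.0]
ft_force: [-0.4, -0.2, -1.8]
finger_gap: 0.238
finger_force: 59.0
t 8.3 pos [0.6222 0.0509 0.0765] yaw 97.03 tilt -1.0 gap 0.238 units [-0.013 -0.038  0.148] spin 0.0002
```

```bash
python3 -m inch '[0,0,0.05,0,0,0,0.05,0,0,0,0,0]'
python3 -m inch '[0,0,0.025,0,0,0,0.025,0,0,0,0,0,0,0,0,0]'
```

```text
time: 8.6
position: [0.6218, 0.0509, 0.0719]
tool_rot: [-2.081, -2.353, 0.001]
ft_force: [-0.6, -0.1, -1.0]
finger_gap: 0.236
finger_force: 59.0
time: 9.0
position: [0.6222, 0.0509, 0.0707]
tool_rot: [2.081, 2.353, 0.0]
ft_force: [-1.8, 1.0, 1.8]
finger_gap: 0.239
finger_force: 59.2
```

Contact is felt: the vertical force went from -1.8 to +1.8 N. I'll release, rise and head for head_12.

```bash
python3 -m inch '[0,0,0,0,0,0,0,0,0,0,0,0,0,0,0,0,0,0,0,0,0,0,0,0]' 1
python3 -m inch '[0,0,-0.2,0,0,0,-0.5,0,0,0,-0.6,0,0,0,-0.6,0,0,0,-0.4,0,0,0,0,0,0,0,0,0]'
python3 -c "
from h import *
go(*H[12],.1)
im,w=cloud('wrist');cv2.imwrite('pics/w2.png',im)"
```

```text
time: 9.6
position: [0.6222, 0.0508, 0.0703]
tool_rot: [2.081, 2.353, 0.0]
ft_force: [-0.8, 0.1, -1.3]
finger_gap: 1.0
finger_force: 0.0
time: 10.3
position: [0.6223, 0.0508, 0.1627]
tool_rot: [2.081, 2.353, 0.001]
ft_force: [0.2, 0.2, 1.4]
finger_gap: 0.999
finger_force: 0.0
t 10.3 pos [0.6223 0.0508 0.1627] yaw 97.03 tilt -1.0 gap 0.999 units [-2.366 -4.88   1.562] spin 0.0002
```

View pics/w2.png

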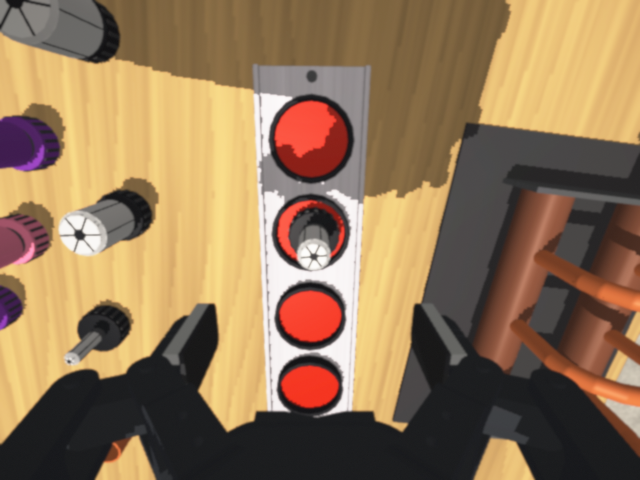

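Head_22 stands in the second dish, at about (313,235), with the end dish at (311,138) free. Next is head_12.

```bash
python3 -m inch '[-0.24,-0.49,0,0,-0.24,-0.49,0,0,-0.24,-0.49,0,0,-0.24,-0.49,0,0,-0.24,-0.49,0,0,-0.24,-0.49,0,0,-0.24,-0.49,0,0,-0.24,-0.49,0,0]' >/dev/null
python3 -m inch '[-0.24,-0.49,0,0,-0.2,-0.47,0,0,0,0,0.5,0,0,0,0.5,0,0,0,0.5,0,0,0,0,0,0,0,0,0,0,0,0,0]'
python3 -c "
from h import *
go(*H[12],.054)
im,w=cloud('top')
P=w[192-14:192+15,300-14:300+15].reshape(-1,3)
Q=P[P[:,2]>.06];print(cv2.minEnclosingCircle(Q[:,:2].astype(np.float32)),np.median(Q,0))
Q=P[(P[:,2]>.029)];print(cv2.minEnclosingCircle(Q[:,:2].astype(np.float32)))
"
```

```text
time: 11.95
position: [0.4404, -0.0668, 0.1028]
tool_rot: [2.081, 2.353, 0.001]
ft_force: [-0.9, -0.2, -0.3]
finger_gap: 0.999
finger_force: 0.0
t 11.95 pos [ 0.4404 -0.0668  0.1028] yaw 97.03 tilt -1.0 gap 0.999 units [-0.003 -0.007  1.221] spin 0.0002
((0.6212482452392578, 0.05250123143196106), 0.011503604240715504) [0.61985636 0.05211394 0.07384945]
((0.621062695980072, 0.051981121301651), 0.020693475380539894)
```

```bash
python3 -m inch '[0,0,0.4,0,0,0,0.4,0,0,0,0.3,0,0,0,0.1,0,0,0,0,0]' >/dev/null
python3 -m inch '[0,0,0,0,0,0,0,0,0,0,0,0,0,0,0,0,0,0,0,0,0,0,0,0,0,0,0,0,0,0,0,0]' -1
python3 -m inch '[0,0,-0.3,0,0,0,-0.6,0,0,0,-0.6,0,0,0,-0.6,0,0,0,-0.5,0,0,0,0,0,0,0,0,0]'
python3 -c "
from h import *
go(*D[0],.16)"
```

```text
time: 13.3
position: [0.4403, -0.0668, 0.0547]
tool_rot: [2.081, 2.353, 0.001]
ft_force: [-0.6, -0.2, 4.4]
finger_gap: 0.116
finger_force: 58.7
time: 14.0
position: [0.4398, -0.0667, 0.1582]
tool_rot: [2.081, 2.353, 0.0]
ft_force: [-1.0, -1.1, -2.2]
finger_gap: 0.115
finger_force: 58.6
t 14.0 pos [ 0.4398 -0.0667  0.1582] yaw 97.03 tilt -1.0 gap 0.115 units [ 4.174  4.862 -0.043] spin 0.0002
```

```bash
python3 -m inch '[0.2,0.25,0,0,0.4,0.45,0,0,0.4,0.47,0,0,0.4,0.47,0,0,0.4,0.47,0,0,0.4,0.47,0,0,0.4,0.47,0,0,0.4,0.47,0,0]' >/dev/null
python3 -m inch '[0.4,0.47,0,0,0.4,0.47,0,0,0.2,0.25,0,0,0.15,0.15,0,0,0,0,0,0,0,0,0,0,0,0,0,0]'
python3 -c "
from h import *
go(*D[0],.0687)"
```

```text
time: 15.5
position: [0.6118, 0.1211, 0.1581]
tool_rot: [-2.082, -2.352, 0.001]
ft_force: [-0.0, 0.1, -2.2]
finger_gap: 0.114
finger_force: 58.6
t 15.5 pos [0.6118 0.1211 0.1581] yaw 96.99 tilt -1.0 gap 0.114 units [0.04  0.022 2.236] spin -0.0001
```

```bash
python3 -m inch '[0.04,0.02,0.5,0,0,0,0.5,0,0,0,0.5,0,0,0,0.4,0,0,0,0.1,0,0,0,0.1,0,0,0,0,0,0,0,0,0]'
python3 -m inch '[0,0,0.05,0,0,0,0.04,0,0,0,0,0,0,0,0,0]'
```

```text
time: 16.3
position: [0.614, 0.1234, 0.0754]
tool_rot: [2.08, 2.352, 0.002]
ft_force: [0.0, -0.2, -1.7]
finger_gap: 0.116
finger_force: 58.7
time: 16.7
position: [0.6132, 0.1235, 0.0707]
tool_rot: [-2.081, -2.354, 0.0]
ft_force: [-0.1, 0.1, -1.0]
finger_gap: 0.112
finger_force: 58.7
```

```bash
python3 -m inch '[0,0,0.025,0,0,0,0.02,0,0,0,0,0,0,0,0,0]'
```

```text
time: 17.1
position: [0.6132, 0.1235, 0.0689]
tool_rot: [-2.081, -2.353, 0.0]
ft_force: [-0.6, -0.5, -1.9]
finger_gap: 0.112
finger_force: 58.9
```

```bash
python3 -m inch '[0,0,0.025,0,0,0,0,0,0,0,0,0]'
```

```text
time: 17.4
position: [0.6133, 0.1235, 0.0687]
tool_rot: [2.081, 2.353, 0.0]
ft_force: [-2.5, -0.2, 5.9]
finger_gap: 0.112
finger_force: 59.4
```

Contact. Release, rise and move to head_32.

```bash
python3 -m inch '[0,0,0,0,0,0,0,0,0,0,0,0,0,0,0,0,0,0,0,0,0,0,0,0]' 1
python3 -m inch '[0,0,-0.2,0,0,0,-0.5,0,0,0,-0.6,0,0,0,-0.6,0,0,0,-0.4,0,0,0,0,0,0,0,0,0]'
python3 -c "
from h import *
go(*H[32],.1)"
```

```text
time: 18.0
position: [0.6132, 0.1235, 0.0678]
tool_rot: [-2.081, -2.353, 0.0]
ft_force: [-0.5, 0.0, -0.8]
finger_gap: 1.0
finger_force: 0.0
time: 18.7
position: [0.6134, 0.1235, 0.1603]
tool_rot: [2.081, 2.353, 0.001]
ft_force: [-0.3, -0.9, -0.8]
finger_gap: 0.998
finger_force: 0.0
t 18.7 pos [0.6134 0.1235 0.1603] yaw 97.03 tilt -1.0 gap 0.998 units [-1.508 -3.95   1.503] spin 0.0002
```

```bash
python3 -m inch '[-0.19,-0.5,0,0,-0.19,-0.5,0,0,-0.19,-0.5,0,0,-0.19,-0.5,0,0,-0.19,-0.5,0,0,-0.19,-0.5,0,0,-0.19,-0.5,0,0,-0.18,-0.45,0,0]' >/dev/null
python3 -m inch '[0,0,0,0,0,0,0.5,0,0,0,0.5,0,0,0,0.5,0,0,0,0,0,0,0,0,0,0,0,0,0]'
python3 -c "
from h import *
go(*H[32],.054)
im,w=cloud('top')
P=w[197-14:197+15,268-14:268+15].reshape(-1,3)
Q=P[P[:,2]>.06];print(cv2.minEnclosingCircle(Q[:,:2].astype(np.float32)),np.median(Q,0))
Q=P[(P[:,2]>.029)];print(cv2.minEnclosingCircle(Q[:,:2].astype(np.float32)))
"
```

```text
time: 20.2
position: [0.4648, 0.0443, 0.1006]
tool_rot: [2.08, 2.353, 0.001]
ft_force: [-0.8, 0.5, 0.9]
finger_gap: 1.002
finger_force: 0.0
t 20.2 pos [0.4648 0.0443 0.1006] yaw 97.04 tilt -1.0 gap 1.002 units [ 0.002 -0.021  1.165] spin 0.0002
((0.48710596561431885, 0.07185795903205872), 0.022811468690633774) [0.48482145 0.07148708 0.50763731]
((0.5503690242767334, 0.09357254207134247), 0.08827245980501175)
```

```bash
python3 -m inch '[0,-0.02,0.4,0,0,0,0.4,0,0,0,0.25,0,0,0,0.1,0,0,0,0,0]' >/dev/null
python3 -m inch '[0,0,0,0,0,0,0,0,0,0,0,0,0,0,0,0,0,0,0,0,0,0,0,0]' -1
python3 -m inch '[0,0,-0.3,0,0,0,-0.6,0,0,0,-0.6,0,0,0,-0.6,0,0,0,-0.5,0,0,0,0,0,0,0,0,0]'
python3 -c "
from h import *
go(*D[2],.16)"
```

```text
time: 21.35
position: [0.4635, 0.0441, 0.0545]
tool_rot: [2.081, 2.353, 0.001]
ft_force: [-0.1, -0.3, 5.2]
finger_gap: 0.361
finger_force: 59.1
time: 22.05
position: [0.4627, 0.0441, 0.1578]
tool_rot: [2.081, 2.353, 0.0]
ft_force: [-1.1, 0.2, -1.8]
finger_gap: 0.359
finger_force: 59.8
t 22.05 pos [0.4627 0.0441 0.1578] yaw 97.03 tilt -1.0 gap 0.359 units [-2.285  3.924 -0.055] spin 0.0002
```

```bash
python3 -m inch '[-0.15,0.25,0,0,-0.25,0.4,0,0,-0.25,0.45,0,0,-0.25,0.45,0,0,-0.25,0.45,0,0,-0.25,0.45,0,0,-0.25,0.45,0,0,-0.25,0.45,0,0]' >/dev/null
python3 -m inch '[-0.25,0.4,0,0,-0.13,0.17,0,0,0,0,0,0,0,0,0,0,0,0,0,0]'
python3 -c "
from h import *
go(*D[2],.0685)"
```

```text
time: 23.35
position: [0.6285, -0.0268, 0.1573]
tool_rot: [-2.08, -2.352, 0.001]
ft_force: [-0.4, 0.4, -2.6]
finger_gap: 0.36
finger_force: 59.8
t 23.35 pos [ 0.6285 -0.0268  0.1573] yaw 97.05 tilt -1.0 gap 0.36 units [-0.019  0.031  2.221] spin 0.0003
```

```bash
python3 -m inch '[-0.02,0.03,0.5,0,0,0,0.5,0,0,0,0.5,0,0,0,0.4,0,0,0,0.1,0,0,0,0.1,0,0,0,0,0,0,0,0,0]'
python3 -m inch '[0,0,0.05,0,0,0,0.04,0,0,0,0,0,0,0,0,0]'
python3 -m inch '[0,0,0.02,0,0,0,0,0,0,0,0,0]'
```

```text
time: 24.15
position: [0.6317, -0.0279, 0.075]
tool_rot: [2.08, 2.352, 0.002]
ft_force: [0.4, -0.5, -2.0]
finger_gap: 0.36
finger_force: 59.8
time: 24.55
position: [0.631, -0.0279, 0.0704]
tool_rot: [-2.081, -2.353, -0.0]
ft_force: [-0.1, 0.7, -1.9]
finger_gap: 0.358
finger_force: 59.8
time: 24.85
position: [0.631, -0.0279, 0.0695]
tool_rot: [-2.081, -2.353, 0.0]
ft_force: [0.5, 1.0, -2.6]
finger_gap: 0.355
finger_force: 59.8
```

```bash
python3 -m inch '[0,0,0.025,0,0,0,0,0,0,0,0,0]'
python3 -m inch '[0,0,0.02,0,0,0,0,0,0,0,0,0]'
```

```text
time: 25.15
position: [0.6312, -0.0279, 0.0686]
tool_rot: [2.081, 2.353, 0.0]
ft_force: [-0.4, 0.9, -1.6]
finger_gap: 0.36
finger_force: 59.9
time: 25.45
position: [0.6312, -0.0279, 0.0685]
tool_rot: [2.081, 2.353, 0.0]
ft_force: [-2.8, 0.4, 5.4]
finger_gap: 0.358
finger_force: 60.7
```

```bash
python3 -m inch '[0,0,0,0,0,0,0,0,0,0,0,0,0,0,0,0,0,0,0,0,0,0,0,0]' 1
python3 -m inch '[0,0,-0.2,0,0,0,-0.5,0,0,0,-0.6,0,0,0,-0.6,0,0,0,-0.4,0,0,0,0,0,0,0,0,0]'
python3 -c "
from h import *
go(*H[42],.1)"
```

```text
time: 26.05
position: [0.6311, -0.0279, 0.0676]
tool_rot: [-2.081, -2.353, -0.0]
ft_force: [0.2, 0.4, -0.0]
finger_gap: 1.0
finger_force: 0.0
time: 26.75
position: [0.6312, -0.0279, 0.1601]
tool_rot: [2.08, 2.353, 0.001]
ft_force: [-1.0, 0.1, -0.4]
finger_gap: 0.999
finger_force: 0.0
t 26.75 pos [ 0.6312 -0.0279  0.1601] yaw 97.03 tilt -1.0 gap 0.999 units [ 5.646 -4.014  1.498] spin 0.0002
```

```bash
python3 -m inch '[0.3,-0.2,0,0,0.5,-0.35,0,0,0.5,-0.35,0,0,0.5,-0.35,0,0,0.5,-0.35,0,0,0.5,-0.35,0,0,0.5,-0.35,0,0,0.5,-0.35,0,0]' >/dev/null
python3 -m inch '[0.5,-0.35,0,0,0.5,-0.35,0,0,0.5,-0.35,0,0,0.35,-0.31,0,0,0,0,0,0,0,0,0,0,0,0,0,0]'
python3 - <<'E'
from h import *
go(*H[42],.054)
im,w=cloud("wrist");cv2.imwrite("pics/w3.png",im)
Q=w[(w[...,2]>.06)&(w[...,2]<.08)&(np.hypot(w[...,0]-.444,w[...,1]-.177)<.035)]
print(len(Q),cv2.minEnclosingCircle(Q[:,:2].astype(np.float32)) if len(Q) else 0)
E
```

```text
time: 28.25
position: [0.4442, 0.1765, 0.1593]
tool_rot: [-2.081, -2.353, 0.001]
ft_force: [-0.2, -0.2, 0.3]
finger_gap: 1.002
finger_force: 0.0
t 28.25 pos [0.4442 0.1765 0.1593] yaw 97.01 tilt -1.0 gap 1.002 units [0.003 0.005 2.631] spin 0.0001
2952 ((0.44398826360702515, 0.1765177994966507), 0.021492375060915947)
```

View pics/w3.png

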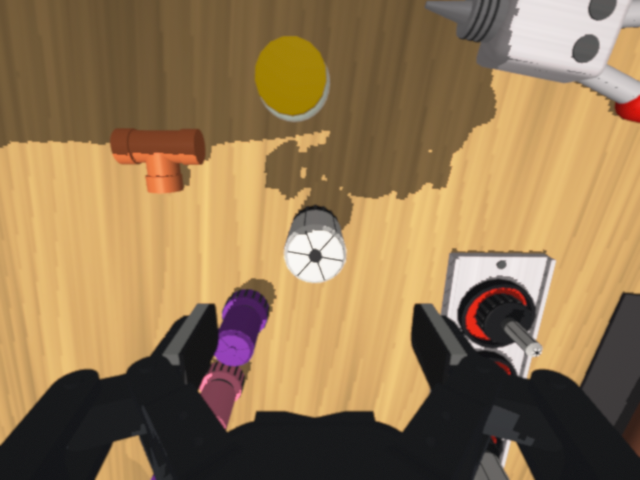

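Head_42 is at (315,255), centred to within 1 mm, and the purple decoy is clear of the fingers. Descend and grip.

```bash
python3 -m inch '[0,0,0.5,0,0,0,0.6,0,0,0,0.6,0,0,0,0.5,0,0,0,0.3,0,0,0,0.1,0,0,0,0,0,0,0,0,0]'
python3 -m inch '[0,0,0,0,0,0,0,0,0,0,0,0,0,0,0,0,0,0,0,0,0,0,0,0]' -1
python3 -m inch '[0,0,-0.3,0,0,0,-0.6,0,0,0,-0.6,0,0,0,-0.6,0,0,0,-0.6,0,0,0,0,0,0,0,0,0]'
python3 -c "
from h import *
go(*D[3],.17)"
```

```text
time: 29.1
position: [0.4452, 0.1769, 0.0565]
tool_rot: [2.081, 2.352, 0.002]
ft_force: [0.4, -0.4, 0.9]
finger_gap: 0.996
finger_force: 0.0
time: 29.7
position: [0.4446, 0.177, 0.0565]
tool_rot: [2.081, 2.353, 0.001]
ft_force: [-1.7, 0.1, 5.9]
finger_gap: 0.473
finger_force: 60.3
time: 30.4
position: [0.4439, 0.1768, 0.1635]
tool_rot: [2.081, 2.353, 0.0]
ft_force: [0.3, -0.6, -4.2]
finger_gap: 0.476
finger_force: 61.4
t 30.4 pos [0.4439 0.1768 0.1635] yaw 97.03 tilt -1.0 gap 0.476 units [-7.56   3.976 -0.162] spin 0.0002
```

```bash
python3 -m inch '[-0.3,0.2,0,0,-0.5,0.25,0,0,-0.5,0.27,0,0,-0.5,0.27,0,0,-0.5,0.27,0,0,-0.5,0.27,0,0,-0.5,0.27,0,0,-0.5,0.27,0,0]' >/dev/null
python3 -m inch '[-0.5,0.27,0,0,-0.5,0.27,0,0,-0.5,0.27,0,0,-0.5,0.27,0,0,-0.5,0.27,0,0,-0.5,0.27,0,0,-0.5,0.27,0,0,-0.26,0.02,0,0]' >/dev/null
python3 -m inch '[0,0,0,0,0,0,0,0,0,0,0,0]'
python3 -c "
from h import *
go(*D[3],.0705)"
```

```text
time: 32.3
position: [0.6382, -0.1029, 0.1632]
tool_rot: [-2.079, -2.353, 0.001]
ft_force: [0.2, 0.2, -4.3]
finger_gap: 0.476
finger_force: 61.5
t 32.3 pos [ 0.6382 -0.1029  0.1632] yaw 97.07 tilt -1.0 gap 0.476 units [-0.028  0.016  2.318] spin 0.0004
```

```bash
python3 -m inch '[-0.03,0,0.5,0,0,0,0.5,0,0,0,0.5,0,0,0,0.4,0,0,0,0.2,0,0,0,0.1,0,0,0,0,0,0,0,0,0]'
python3 -m inch '[0,0,0.05,0,0,0,0,0,0,0,0,0]'
python3 -m inch '[0,0,0.02,0,0,0,0,0,0,0,0,0]'
```

```text
time: 33.1
position: [0.6401, -0.1052, 0.0767]
tool_rot: [2.08, 2.352, 0.001]
ft_force: [0.1, -0.5, -3.3]
finger_gap: 0.479
finger_force: 61.5
time: 33.4
position: [0.6396, -0.1051, 0.0741]
tool_rot: [2.081, 2.353, 0.0]
ft_force: [-0.1, 0.1, -3.4]
finger_gap: 0.477
finger_force: 61.5
time: 33.7
position: [0.6393, -0.105, 0.0729]
tool_rot: [-2.081, -2.353, 0.0]
ft_force: [-0.3, 0.2, -3.9]
finger_gap: 0.475
finger_force: 61.5
```

```bash
python3 -m inch '[0,0,0.03,0,0,0,0.02,0,0,0,0,0,0,0,0,0]'
python3 -m inch '[0,0,0.02,0,0,0,0,0,0,0,0,0]'
```

```text
time: 34.1
position: [0.6393, -0.105, 0.0708]
tool_rot: [-2.081, -2.353, 0.0]
ft_force: [0.8, -0.6, -3.4]
finger_gap: 0.476
finger_force: 61.5
time: 34.4
position: [0.6394, -0.1051, 0.0706]
tool_rot: [2.081, 2.353, 0.0]
ft_force: [-1.2, 1.5, 0.5]
finger_gap: 0.478
finger_force: 61.9
```

Contact. Release, rise and back away towards the robot to check.

```bash
python3 -m inch '[0,0,0,0,0,0,0,0,0,0,0,0,0,0,0,0,0,0,0,0,0,0,0,0]' 1
python3 -m inch '[0,0,-0.2,0,0,0,-0.5,0,0,0,-0.6,0,0,0,-0.6,0,0,0,-0.6,0,0,0,-0.4,0,0,0,0,0]'
python3 -m inch '[-0.6,-0.2,0,0,-0.6,-0.2,0,0,-0.6,-0.2,0,0,-0.6,-0.2,0,0,-0.6,-0.2,0,0,-0.6,-0.2,0,0,-0.6,-0.2,0,0,0,0,0,0]' > /dev/null
python3 - <<'E'
from h import *
im,w=cloud("top")
for (x,y),(u,v),h in zip(D,[(268,197),(300,192),(333,188),(366,183)],(56,60,64,68)):
    P=w[v-17:v+15,u-15:u+16].reshape(-1,3);P=P[P[:,2]<.2]
    for lo in(h/1e3+.003,.03):
        Q=P[P[:,2]>lo];c,r=cv2.minEnclosingCircle(Q[:,:2].astype(np.float32));print(h,len(Q),np.round(np.array(c)-(x,y),4),round(r,4),np.median(Q[:,2]).round(4))
im,_=ctrl.get_image("scene");cv2.imwrite("pics/s2.png",im)
print(ctrl.observe()["time"],ctrl.observe()["ft_force"])
E
```

```text
time: 35.0
position: [0.6394, -0.105, 0.0701]
tool_rot: [2.081, 2.353, 0.0]
ft_force: [0.0, -0.3, -0.1]
finger_gap: 1.0
finger_force: 0.0
time: 35.7
position: [0.6416, -0.1056, 0.1901]
tool_rot: [2.077, 2.349, 0.005]
ft_force: [0.6, 0.6, 0.8]
finger_gap: 0.999
finger_force: 0.0
56 31 [-0.0013  0.001 ] 0.0058 0.0699
56 233 [ 0.001  -0.0005] 0.0206 0.0338
60 88 [0.0006 0.0021] 0.0114 0.0743
60 238 [0.0009 0.0017] 0.0206 0.0373
64 182 [ 0.0019 -0.0002] 0.0164 0.0783
64 284 [0.0011 0.0001] 0.0204 0.0762
68 304 [ 0.0007 -0.0004] 0.0214 0.0827
68 384 [ 0.0005 -0.0003] 0.0215 0.0818
36.6 [-0.36958073  0.98083501 -0.23769877]
```

View pics/s2.png

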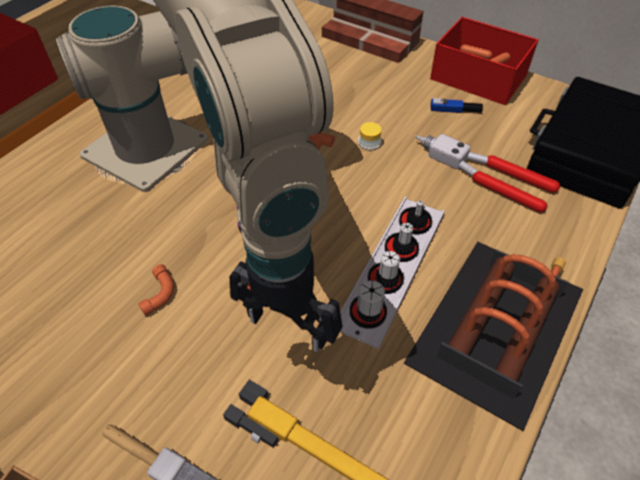

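All four heads stand upright in their dishes, from (416,215) for the smallest by the expander to (368,302) for the largest. Each is within about 2 mm of centre at the right height, and the gripper is clear.

```bash
python3 -c "
from plant import ctrl
print(ctrl.finish_job())"
```

```text
the job is handed in; nothing more can be done
None
```

I handed the job in at about 37 s; it returned no verdict. My last camera check showed all four heads upright and released, in jaw order from the expander (left) side, each within about 2 mm of its dish centre.

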